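# One slow stroke of the heat-sink bench press

## Task

Of the two bench presses, use the one that has the heat-sink module lying in its nest: pull its ball-ended side lever all the way down to press the module, then ease the lever back up to its rest, taking at least two or three seconds for the return and never letting it spring back, and let go. Do not shift the module, and leave the other press's lever alone.

Things in the scene. Friction and masses are not known exactly. Their poses are not given: they have to be found in the camera images.
- press_pivot (a point): pivot of the loaded press's lever, in the plane where the lever swings, 190 mm above the table; fixed. x axis: from the press's front to its column (the ball is on the -x side), y: the level pivot axis, z up. The press's middle plane is 75 mm away in +y; its white head (75 mm wide, top at 230 mm) reaches 55 mm in front of the pivot, its grey base (22 mm high) 120 mm.
- press_knob (a point): centre of the black ball, 34 mm across, at the end of the loaded press's lever (12 mm steel rod, 180 mm from pivot to ball centre). At rest it is 138 mm in front of the pivot and 116 mm above it, fully down 169 mm in front and 62 mm below. It can be taken from above, fingers on either side along the pivot axis, and may turn between them.
- press_arm (a joint): angle of the loaded press's lever, rad: 0 at rest (up, lever 0.70 rad above level), 1.05 at the stop fully down (0.35 rad below level); its angle above level is 0.70 minus this value. A spring pulls it up: about 2 N at the ball near rest, about 10 N fully down; let go when down, it flies back.
- heatsink_plate (a point): top centre of the heat-sink module's copper cold plate (56 x 52 x 6 mm), 51 mm above the table, under the ram of the loaded press. Two flat copper pipes lead from it to a black fin stack (54 x 46 x 18 mm) on the side away from the lever; 151 mm long in all, 160 g, loose, lying level in an aluminium nest plate.
- spare_knob (a point): centre of the like ball (34 mm) on the lever of the other press, 306 mm above the table; both balls at rest reach 323 mm up, higher than all else on the table that the arm crosses, so cross above that height
- spare_arm (a joint): angle of the lever of the other press, a press alike but with an empty nest: 0 at rest, to be left there; a spring holds it up

How it is judged:
By the outcome, as a careful person would: the job done as asked, in the order asked, and still so for the second after the job is handed in, with the robot touching nothing.
It also fails if it takes over 48 s, if anything falls off the work surface, if the arm or the gripper's body presses on something with over 40 N, if the wrist force passes 120 N, or if a joint passes its speed limit or range.

## Robot

A 6-joint arm with a two-finger parallel gripper is mounted at the origin on the work surface. World frame = base frame: x ahead of the robot, y to its left, z up, the work surface at z = 0. Lengths are in m, angles in rad, forces in N, time in s.
With the tool pointing down it reaches from about 0.375 to 0.925 m from the base axis. Payload 5.7 kg.
Tool frame: the origin (TCP) lies midway between the tips of the shut fingers; the grasp point (between the pads) lies 19 mm behind it; z points along the fingers, y is the line along which they close (so a half turn about z gives the same grasp; the last joint's range is limited). The gripper opens to 85 mm and grips with 20 to 120 N. Pads are 22 mm wide; open, the fingers measure 114 mm over their backs; the gripper's body (76 mm by 85 mm) begins 54 mm behind the grasp point. The pads swing forward as they close: fully open they stand 13 mm farther back than shut.
Start: joints at [-1.359, 0.359, 1.51, -0, 1.272, -0.115], TCP at [0.193, -0.568, 0.21] pointing down, gripper open.
Joint ranges: [-2.97, 2.97], [-1.01, 2.36], [0.21, 2.38], [-0.96, 4.11], [0.2, 2.71], [-2.98, 2.98]. Speed limits (rad/s): [2.39, 2.39, 3.14, 3.14, 3.14, 3.14].

## Interface

Orientations are given as a unit quaternion [x, y, z, w].
In Python, from bench import read_state, viewer, order, finder gives the robot as it stands.
- The arm moves only by the tool move_arm, never from a script. Its argument "rows" is text: rows parted by semicolons, each of 6 numbers parted by spaces: the shift along the world's x, y, z in m, then the turn, a rotation vector about the world's x, y, z in rad. In form: x y z rx ry rz; .... A call has 1 to 20 rows; each row shifts and turns the commanded pose from where the row before left it; what a row does not reach is not made up. A row lasts 1/8 s, in which the tool goes at most 62.5 mm and 10.7 degrees, less where a joint would pass 70% of its speed; a pose out of reach is approached as far as the arm can. A call with a gripper value outside its range is refused whole. "gripper" is the finger opening in m, from 0 to 0.0854, set as the call begins (left out, the last holds). The fingers move at their own pace and stop on an object; "newtons" is the grip in N (left out, the last holds). Time passes only in rows, so rows that do not move let the fingers close. It gives the time, the measured TCP pose, the force, the opening and the grip force at its end, in the units of the state.
- read_state(): the state, without advancing time (a new reading comes with each control period).
- viewer.snapshot(name): name is "scene" or "top"; returns a dict with "frame" (420x560x3 uint8, red, green, blue), "camera_matrix" (3x3 intrinsics, pixels), "k1" (the pictures are not rectified: a ray, as slopes to the right and down, at radius r is drawn at 1 + k1 r^2 times it, then the intrinsics apply), "eye" and "attitude" of the camera in the world. Camera axes: x right, y down, z forward; pixel columns grow to the right and rows downward; lengths in m; the calibration is good to about 2 mm. A picture is of the moment at which its call begins. There is no depth.
- order.job_done(): hands the job in; it is judged then, once.
Trained networks look in a picture, given as the dict that the camera call returned (one of the last four; its "shot" number tells which), for a name from the list of things; names that differ only in an ending like _2 or _b are one class to them, and where a whole thing is asked for, a point or a joint stands for the part that bears it (a point fixed in the world has none). Each returns a list of dicts, best first, with "conf" (0 to 1); they miss things now and then, are a little off and sometimes report something else, mostly with a low value. They report only what shows in the picture. A call takes as long as a camera call.
- finder.recognise(picture, name): "point" ([x, y, z] in m, in world coordinates, good to about 4 mm: the middle of the surface that is visible of it).
- finder.silhouettes(picture, name): "region" (420x560 bool, what is visible of it).
- finder.pinpoint(picture, name): "point" ([x, y, z] in m, in world coordinates, good to about 4 mm: a listed point, or the origin of a listed thing).
The state is a dict: "time": time; "qpos": joint angles; "joint_velocities": joint speeds; "effort": joint torques, N m; "ee_pos": TCP position; "eef_rot": TCP orientation; "contact_force": force on the tool from outside, world axes, zero at the start; "torque": the same for the moment, N m; "finger_gap": finger opening in m; "grasp_force": force on a finger pad.
Only numpy, scipy, OpenCV 4.12 (cv2) and the standard library are available. Lean on these libraries where they do the work, as an engineer would, in place of code of your own. Each camera call takes 0.05 s, during which the arm holds its last target. There are 200 camera calls.

## Working session

There is one attempt and no reset: what is moved stays moved. The work goes in short steps, Python scripts to look and compute and a tool call to move; the robot and the scene stay as the last step left them, time stands still between calls to the robot, and variables do not carry over. Pictures are saved under pics/ and viewed, at most 10 in all, crops included, and the job is handed in when it is done.

Besides the shell and the picture viewer there is one more tool, called after "Request:" in YAML: its name, and indented under it one key for each argument. move_arm: Moves the arm, as the interface text tells. Its arguments: {"type":"object","properties":{"rows":{"type":"string"},"gripper":{"type":"number"},"newtons":{"type":"number"}},"required":["rows"]}

```bash
mkdir -p pics
python3 - <<'E'
from bench import *
import cv2,numpy as np
np.set_printoptions(precision=4,suppress=True)
s=read_state();print(s['time'],s['ee_pos'],s['eef_rot'],s['finger_gap'])
for n in("scene","top"):
    p=viewer.snapshot(n);cv2.imwrite(f"pics/{n}.png",p["frame"][:,:,::-1])
    print(n,p['eye'],p['k1'])
    for t in("press_pivot","press_knob","heatsink_plate","spare_knob"):
        print(t,[(np.array(d['point']),round(d['conf'],2)) for d in finder.pinpoint(p,t)])
a=cv2.imread("pics/scene.png");b=cv2.imread("pics/top.png")
E
```

```text
0.0 [ 0.1925 -0.5675  0.2093] [ 0.9867  0.1627 -0.     -0.0009] 0.08547810953954345
scene [ 1.1694 -0.1994  0.7255] -0.08579227344091953
press_pivot [(array([0.7119, 0.1939, 0.1894]), 0.77)]
press_knob [(array([0.578 , 0.1581, 0.3075]), 0.85)]
heatsink_plate [(array([0.6608, 0.2566, 0.0502]), 0.57)]
spare_knob [(array([ 0.5621, -0.3107,  0.3062]), 0.7)]
top [ 0.5434 -0.0565  1.1128] 0.010552190010106346
press_pivot [(array([0.7142, 0.1937, 0.1877]), 0.9)]
press_knob [(array([0.5772, 0.1541, 0.306 ]), 0.87)]
heatsink_plate [(array([0.661 , 0.2581, 0.0532]), 0.71)]
spare_knob [(array([ 0.5587, -0.3131,  0.3031]), 0.9)]
```

View pics/scene.png

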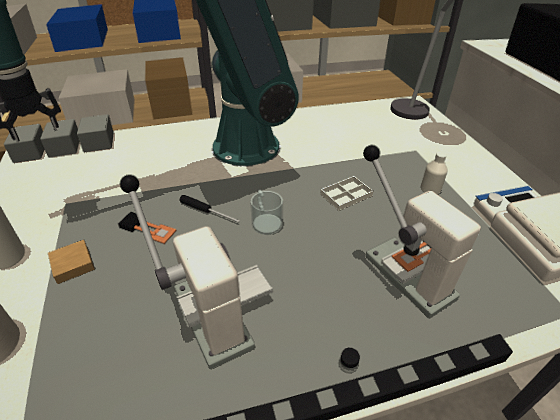

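View pics/top.png

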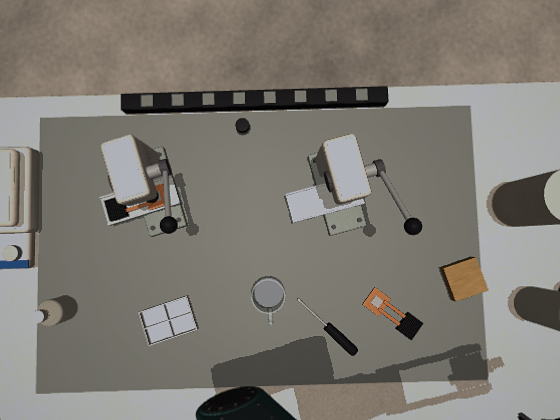

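The loaded press is the one at +y: copper module in its nest, scene (410,255), top (150,195), with its ball at top (168,225). The other press's nest is empty (its ball is at top (412,226)), and a stray module lies on the table. Next I refine the ball centre by triangulation.

```bash
cat > h.py <<'E'
import numpy as np,cv2
from scipy.spatial.transform import Rotation as R
def rot(a):
    a=np.array(a,float); return a if a.shape==(3,3) else R.from_quat(a).as_matrix()
def ray(p,uv):
    K=np.array(p['camera_matrix']);d=cv2.undistortPoints(np.array([[uv]],float),K,np.array([p['k1'],0,0,0,0.]))[0,0]
    v=rot(p['attitude'])@np.r_[d,1];return np.array(p['eye']),v/np.linalg.norm(v)
def tri(rs):
    A=sum(np.eye(3)-np.outer(v,v) for e,v in rs);b=sum((np.eye(3)-np.outer(v,v))@e for e,v in rs)
    x=np.linalg.solve(A,b);return x,[np.linalg.norm(np.cross(x-e,v)) for e,v in rs]
E
python3 - <<'E'
from bench import *
from h import *
np.set_printoptions(precision=4,suppress=True)
print(read_state()['contact_force'])
rs=[]
for n in("scene","top"):
    p=viewer.snapshot(n);g=cv2.cvtColor(p['frame'],cv2.COLOR_RGB2GRAY)
    c=(372,153) if n=="scene" else (168,225)
    m=np.zeros(g.shape,np.uint8);cv2.circle(m,c,13,255,-1);m&=((g<45)*255).astype(np.uint8)
    m=cv2.morphologyEx(m,cv2.MORPH_OPEN,cv2.getStructuringElement(cv2.MORPH_ELLIPSE,(9,9)))
    ct=max(cv2.findContours(m,0,2)[0],key=cv2.contourArea);uv,r=cv2.minEnclosingCircle(ct)
    print(n,uv,r,cv2.contourArea(ct));rs.append(ray(p,uv))
    for t in("press_pivot","press_knob","heatsink_plate"):print(t,[np.array(d['point']) for d in finder.pinpoint(p,t)])
x,e=tri(rs);print(x,e)
for E,v in rs: print("at z=.306",E+v*(.306-E[2])/v[2])
E
```

```text
[-0.1041 -0.1334 -0.6591]
scene (371.0, 153.0) 7.810349941253662 162.0
press_pivot [array([0.7136, 0.193 , 0.1904])]
press_knob [array([0.58  , 0.1597, 0.3079])]
heatsink_plate [array([0.6589, 0.2549, 0.0466])]
top (168.14083862304688, 224.47886657714844) 8.522384643554688 204.0
press_pivot [array([0.7152, 0.1923, 0.1848])]
press_knob [array([0.5749, 0.1566, 0.3041])]
heatsink_plate [array([0.6631, 0.259 , 0.0534])]
[0.5789 0.156  0.3051] [np.float64(0.0001853320492679139), np.float64(0.00018533204926776675)]
at z=.306 [0.5802 0.1554 0.306 ]
at z=.306 [0.5788 0.1555 0.306 ]
```

Request:
move_arm:
  rows: "0 0 0.04 0 0 0;0 0 0.04 0 0 0;0 0 0.04 0 0 0;0 0 0.04 0 0 0;0.0245 0.0455 0 0 0 -0.004;0.0245 0.0455 0 0 0 -0.004;0.0245 0.0455 0 0 0 -0.004;0.0245 0.0455 0 0 0 -0.004;0.0245 0.0455 0 0 0 -0.004;0.0245 0.0455 0 0 0 -0.004;0.0245 0.0455 0 0 0 -0.004;0.0245 0.0455 0 0 0 -0.004;0.0245 0.0455 0 0 0 -0.004;0.0245 0.0455 0 0 0 -0.004;0.0245 0.0455 0 0 0 -0.004;0.0245 0.0455 0 0 0 -0.004;0.0245 0.0455 0 0 0 -0.004;0.0245 0.0455 0 0 0 -0.004;0.0245 0.0455 0 0 0 -0.004;0 0 0 0 0 0"
  gripper: 0.0854
  newtons: 50

```text
time: 3.4
ee_pos: [0.5611, 0.1173, 0.3694]
eef_rot: [0.991, 0.135, -0.0, -0.001]
contact_force: [-0.5, -0.3, 0.3]
finger_gap: 0.0856
grasp_force: 0.0
```

Request:
move_arm:
  rows: "0.009 0.0195 0 0 0 0;0.009 0.0195 0 0 0 0;0 0 0 0 0 0;0 0 -0.02 0 0 0;0 0 -0.02 0 0 0;0 0 -0.02 0 0 0;0 0 -0.015 0 0 0;0 0 -0.009 0 0 0;0 0 0 0 0 0"

```text
time: 4.53
ee_pos: [0.5778, 0.1531, 0.2857]
eef_rot: [0.991, 0.133, -0.0, -0.0]
contact_force: [1.1, 0.5, -0.2]
finger_gap: 0.0852
grasp_force: 0.0
```

Run:
```python
from bench import *
from h import *
s=read_state();print(s['ee_pos'],s['contact_force'],s['qpos'])
a=viewer.snapshot("scene")["frame"];b=viewer.snapshot("top")["frame"]
f=lambda i,x,y:cv2.resize(i[y:y+150,x:x+130],None,fx=3,fy=3,interpolation=2)
cv2.imwrite("pics/c.png",np.hstack([f(a,310,90),f(b,100,130)])[:,:,::-1])
```

```text
[0.57782616 0.15307714 0.28565548] [ 1.08252533  0.53366608 -0.24417093] [1.43423126e-01 2.99235129e-01 1.40982302e+00 4.00378211e-05
 1.43347746e+00 1.44766315e+00]
```

View pics/c.png

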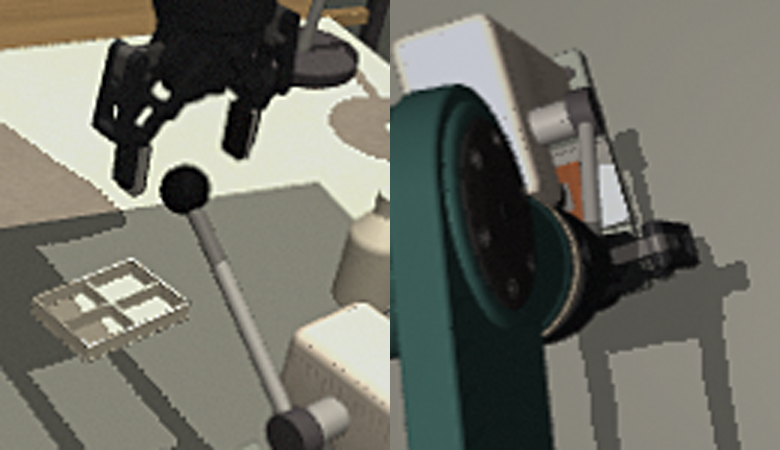

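The ball, at crop (185,188), appears slightly below the line between the open fingertips, (130,190) to (237,155). I'll check this against the projected tool geometry before closing.

Run:
```python
from bench import *
from h import *
s=read_state();p=viewer.snapshot("scene")
M=rot(p['attitude']);T=np.array(s['ee_pos']);Q=rot(s['eef_rot'])
def pr(X):
    c=M.T@(np.array(X)-p['eye']);return (cv2.projectPoints(c[None],np.zeros(3),np.zeros(3),np.array(p['camera_matrix']),np.array([p['k1'],0,0,0,0.]))[0].ravel()-[310,90])*3
print("ball",pr([.579,.156,.306]),"tcp",pr(T),"grasp",pr(T+Q@[0,0,-.019]))
for y in(-.0427,.0427,-.057,.057):
  for x in (-.011,.011):
    print(y,x,"tip",pr(T+Q@[x,y,-.013]),"pad mid",pr(T+Q@[x,y,-.032]))
```

```text
ball [183.05393046 187.94634693] tcp [174.77715877 212.06765688] grasp [179.00543461 188.45975482]
-0.0427 -0.011 tip [213.74050294 172.21335979] pad mid [218.41527879 148.5609592 ]
-0.0427 0.011 tip [235.29470754 187.05721508] pad mid [240.38546541 163.20860352]
0.0427 -0.011 tip [118.13803424 205.27750984] pad mid [121.58953859 180.94589043]
0.0427 0.011 tip [139.06881082 221.42186505] pad mid [142.92787954 196.88957437]
-0.057 -0.011 tip [228.85483043 166.99756807] pad mid [233.70625891 143.46169795]
-0.057 0.011 tip [250.48568487 181.64059214] pad mid [255.75319909 157.90962538]
0.057 -0.011 tip [101.19345307 211.15066229] pad mid [104.40953323 186.70887914]
0.057 0.011 tip [121.98931121 227.53084322] pad mid [125.61003139 202.88807885]
```

Request:
move_arm:
  rows: "0.001 0.002 0 0 0 0;0 0 0 0 0 0;0 0 0 0 0 0;0 0 0 0 0 0"
  gripper: 0.046

```text
time: 5.18
ee_pos: [0.5791, 0.1553, 0.2861]
eef_rot: [0.991, 0.133, 0.0, -0.0]
contact_force: [-0.6, 0.7, 0.1]
finger_gap: 0.0462
grasp_force: 0.0
```

Run:
```python
from bench import *
from h import *
s=read_state();T=np.array(s['ee_pos']);Q=rot(s['eef_rot']);print(T,s['finger_gap'],s['contact_force'])
out=[]
for n,o in(("scene",(310,90)),("top",(100,130))):
    p=viewer.snapshot(n);M=rot(p['attitude'])
    def pr(X):
        c=M.T@(np.array(X)-p['eye']);return (cv2.projectPoints(c[None],np.zeros(3),np.zeros(3),np.array(p['camera_matrix']),np.array([p['k1'],0,0,0,0.]))[0].ravel()-o)*3
    i=cv2.resize(np.clip(p['frame'][o[1]:o[1]+150,o[0]:o[0]+130]*1.6,0,255).astype(np.uint8),None,fx=3,fy=3,interpolation=2)
    for y in(-.023,.023):
        for x in(-.011,.011):
            cv2.circle(i,tuple(int(v) for v in pr(T+Q@[x,y,-.004])),2,(255,0,0),-1)
            cv2.circle(i,tuple(int(v) for v in pr(T+Q@[x,y,-.034])),2,(0,255,0),-1)
    out.append(i)
cv2.imwrite("pics/d.png",np.hstack(out)[:,:,::-1])
```

```text
[0.57908085 0.15531257 0.28611408] 0.046165700322536064 [-0.58765124  0.71085132  0.06805338]
```

View pics/d.png

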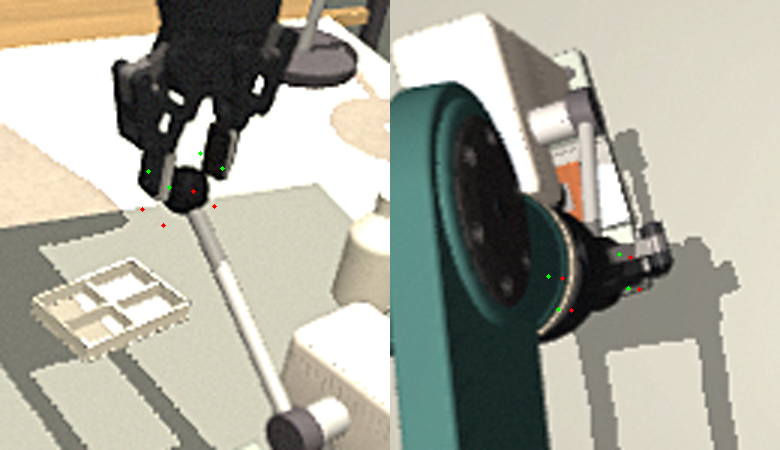

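The fingers straddle the ball laterally: crop x 168 and 205, ball at 186. Their tips look only about level with the ball centre, higher than nominal. I'll lower the tool and look closer.

Request:
move_arm:
  rows: "0 0 -0.006 0 0 0;0 0 -0.006 0 0 0;0 0 0 0 0 0"

```text
time: 5.65
ee_pos: [0.5785, 0.1552, 0.2731]
eef_rot: [0.991, 0.133, -0.001, -0.0]
contact_force: [-0.3, -0.9, 0.5]
finger_gap: 0.046
grasp_force: 0.0
```

Run:
```python
from bench import *
from h import *
s=read_state();T=np.array(s['ee_pos']);Q=rot(s['eef_rot']);print(T,s['finger_gap'],s['contact_force'])
o=(340,115);k=8
p=viewer.snapshot("scene");M=rot(p['attitude'])
def pr(X):
    c=M.T@(np.array(X)-p['eye']);return (cv2.projectPoints(c[None],np.zeros(3),np.zeros(3),np.array(p['camera_matrix']),np.array([p['k1'],0,0,0,0.]))[0].ravel()-o+.5)*k
i=cv2.resize(np.clip(p['frame'][o[1]:o[1]+65,o[0]:o[0]+65].astype(float)**.6*9,0,255).astype(np.uint8),None,fx=k,fy=k,interpolation=1)
for y in(-.023,.023):
    for z,c in((-.005,(255,0,0)),(-.024,(0,255,0))):
        a,b=[tuple(int(v) for v in pr(T+Q@[x,y,z])) for x in(-.011,.011)];cv2.line(i,a,b,c,1)
cv2.circle(i,tuple(int(v) for v in pr([.579,.156,.306])),3,(255,255,0),-1)
cv2.imwrite("pics/e.png",i[:,:,::-1])
```

```text
[0.57849026 0.15519716 0.27311273] 0.046036865966995494 [-0.29888843 -0.93812149  0.52228691]
```

View pics/e.png

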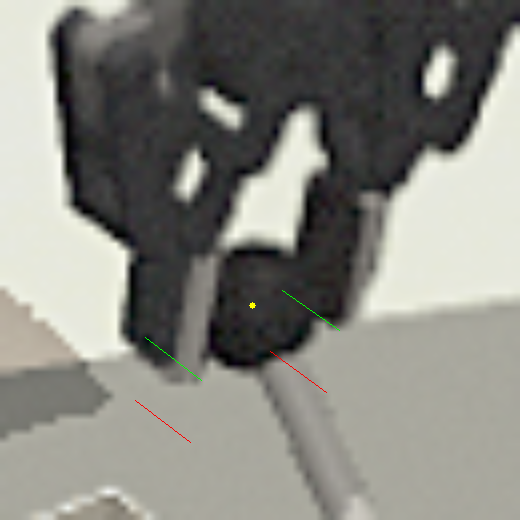

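The visible fingertips sit at the green lines, about 23 mm behind the TCP and only about 10 mm below the ball centre. The ball is centred between the pads. I'll go 8 mm lower and close.

Request:
move_arm:
  rows: "0 0 -0.004 0 0 0;0 0 -0.004 0 0 0;0 0 0 0 0 0"

```text
time: 6.08
ee_pos: [0.5788, 0.1552, 0.2656]
eef_rot: [0.991, 0.133, -0.0, -0.0]
contact_force: [0.1, 1.0, 0.4]
finger_gap: 0.046
grasp_force: 0.0
```

Request:
move_arm:
  rows: "0 0 0 0 0 0;0 0 0 0 0 0;0 0 0 0 0 0;0 0 0 0 0 0;0 0 0 0 0 0"
  gripper: 0.02
  newtons: 60

```text
time: 6.7
ee_pos: [0.5786, 0.1569, 0.2666]
eef_rot: [0.991, 0.133, -0.0, -0.001]
contact_force: [-3.1, 4.0, 2.5]
finger_gap: 0.0313
grasp_force: 59.1
```

Run:
```python
from bench import *
from h import *
s=read_state();T=np.array(s['ee_pos']);print(s['time'],T,s['finger_gap'],s['grasp_force'],s['contact_force'])
p=viewer.snapshot("scene");o=(340,115)
cv2.imwrite("pics/f.png",cv2.resize(np.clip(p['frame'][o[1]:o[1]+65,o[0]:o[0]+65].astype(float)**.6*9,0,255).astype(np.uint8),None,fx=8,fy=8,interpolation=1)[:,:,::-1])
u=np.array([np.cos(.268),np.sin(.268)])
th=.70-np.linspace(0,1.06,33)
P=np.c_[-.18*np.cos(th)[:,None]*u,.18*np.sin(th)]
print((P-P[0])[::4].round(4)); print(np.diff(P,axis=0).round(4).tolist())
```

```text
6.7 [0.57857143 0.15690303 0.26655513] 0.03126745779395624 59.10763084888458 [-3.05358813  4.03904406  2.5418334 ]
[[ 0.      0.      0.    ]
 [-0.0136 -0.0037 -0.0192]
 [-0.0247 -0.0068 -0.0401]
 [-0.0329 -0.009  -0.0623]
 [-0.0383 -0.0105 -0.0855]
 [-0.0407 -0.0112 -0.1092]
 [-0.04   -0.011  -0.133 ]
 [-0.0363 -0.01   -0.1566]
 [-0.0297 -0.0082 -0.1794]]
[[-0.0036, -0.001, -0.0046], [-0.0035, -0.001, -0.0047], [-0.0033, -0.0009, -0.0049], [-0.0032, -0.0009, -0.005], [-0.003, -0.0008, -0.0051], [-0.0028, -0.0008, -0.0052], [-0.0027, -0.0007, -0.0053], [-0.0025, -0.0007, -0.0054], [-0.0023, -0.0006, -0.0054], [-0.0022, -0.0006, -0.0055], [-0.002, -0.0005, -0.0056], [-0.0018, -0.0005, -0.0057], [-0.0016, -0.0004, -0.0057], [-0.0014, -0.0004, -0.0058], [-0.0013, -0.0003, -0.0058], [-0.0011, -0.0003, -0.0059], [-0.0009, -0.0002, -0.0059], [-0.0007, -0.0002, -0.0059], [-0.0005, -0.0001, -0.0059], [-0.0003, -0.0001, -0.006], [-0.0001, -0.0, -0.006], [0.0001, 0.0, -0.006], [0.0003, 0.0001, -0.006], [0.0005, 0.0001, -0.0059], [0.0006, 0.0002, -0.0059], [0.0008, 0.0002, -0.0059], [0.001, 0.0003, -0.0059], [0.0012, 0.0003, -0.0058], [0.0014, 0.0004, -0.0058], [0.0016, 0.0004, -0.0057], [0.0018, 0.0005, -0.0057], [0.0019, 0.0005, -0.0056]]
```

View pics/f.png

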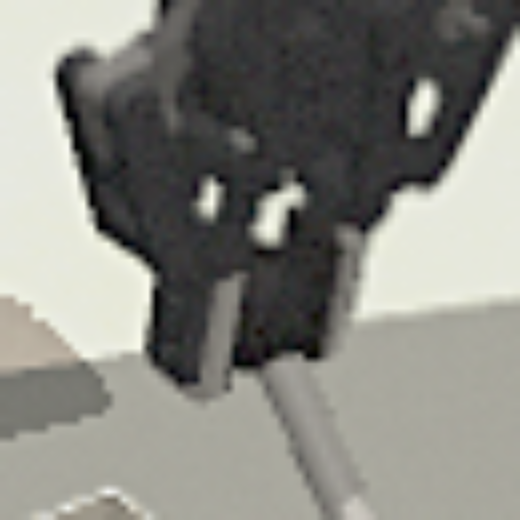

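Ball held at 59 N; the picture shows it between the pads, with the rod leaving below. I'll start down along the arc and check that it follows.

Request:
move_arm:
  rows: "-0.0036 -0.001 -0.0046 0 0 0;-0.0035 -0.001 -0.0047 0 0 0;-0.0033 -0.0009 -0.0049 0 0 0;-0.0032 -0.0009 -0.005 0 0 0;-0.003 -0.0008 -0.0051 0 0 0;-0.0028 -0.0008 -0.0052 0 0 0;-0.0027 -0.0007 -0.0053 0 0 0;-0.0025 -0.0007 -0.0054 0 0 0"

```text
time: 7.75
ee_pos: [0.5538, 0.1498, 0.227]
eef_rot: [0.991, 0.133, 0.0, -0.001]
contact_force: [-7.0, 4.7, 7.7]
finger_gap: 0.0314
grasp_force: 61.2
```

Run:
```python
from bench import *
from h import *
s=read_state();print(s['ee_pos'],s['finger_gap'],s['grasp_force'],s['contact_force'])
p=viewer.snapshot("scene");o=(310,110)
print([d['point'] for d in finder.pinpoint(p,"press_knob")])
cv2.imwrite("pics/g.png",cv2.resize(np.clip(p['frame'][o[1]:o[1]+120,o[0]:o[0]+150].astype(float)**.6*9,0,255).astype(np.uint8),None,fx=5,fy=5,interpolation=1)[:,:,::-1])
```

```text
[0.55376666 0.14979528 0.22703915] 0.03138527035641246 61.20475351810455 [-7.02345786  4.68285157  7.7216583 ]
[[0.5558, 0.1518, 0.2691]]
```

View pics/g.png

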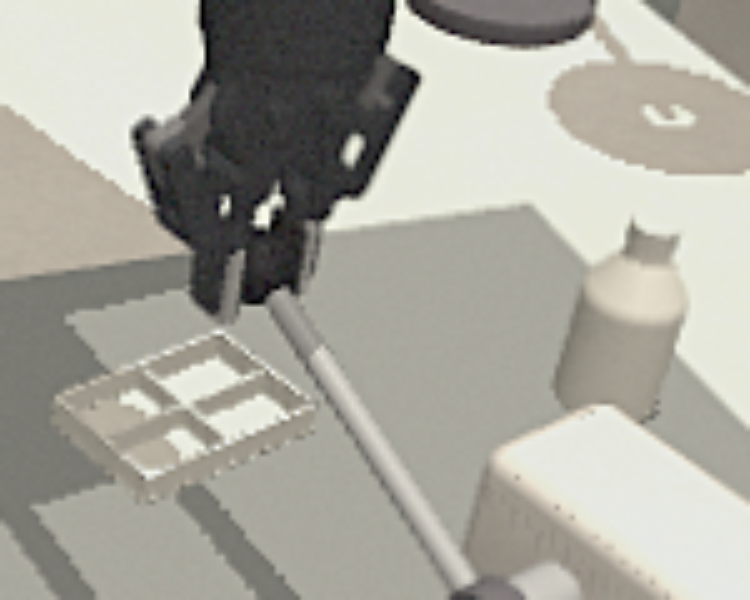

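Request:
move_arm:
  rows: "-0.0033 0.0004 -0.0052 0 0 0;-0.0032 0.0004 -0.0053 0 0 0;-0.002 -0.0005 -0.0056 0 0 0;-0.0018 -0.0005 -0.0057 0 0 0;-0.0016 -0.0004 -0.0057 0 0 0;-0.0014 -0.0004 -0.0058 0 0 0;-0.0013 -0.0003 -0.0058 0 0 0;-0.0011 -0.0003 -0.0059 0 0 0;-0.0009 -0.0002 -0.0059 0 0 0;-0.0007 -0.0002 -0.0059 0 0 0;-0.0005 -0.0001 -0.0059 0 0 0;-0.0003 -0.0001 -0.006 0 0 0"

```text
time: 9.35
ee_pos: [0.5383, 0.1454, 0.1586]
eef_rot: [0.991, 0.133, 0.002, 0.001]
contact_force: [5.9, 0.7, 6.6]
finger_gap: 0.0313
grasp_force: 68.2
```

Request:
move_arm:
  rows: "0.0004 0.0001 -0.006 0 0 0;0.0006 0.0001 -0.006 0 0 0;0.0003 0.0001 -0.006 0 0 0;0.0005 0.0001 -0.0059 0 0 0;0.0006 0.0002 -0.0059 0 0 0;0.0008 0.0002 -0.0059 0 0 0;0.001 0.0003 -0.0059 0 0 0;0.0012 0.0003 -0.0058 0 0 0;0.0014 0.0004 -0.0058 0 0 0;0.0016 0.0004 -0.0057 0 0 0"

```text
time: 10.6
ee_pos: [0.5459, 0.1475, 0.0994]
eef_rot: [0.991, 0.133, 0.001, 0.001]
contact_force: [-2.1, -4.3, 8.5]
finger_gap: 0.0315
grasp_force: 72.6
```

Request:
move_arm:
  rows: "0.0016 0.0004 -0.0055 0 0 0;0.0018 0.0005 -0.0055 0 0 0;0.001 0.0003 -0.003 0 0 0;0 0 0 0 0 0"

```text
time: 11.1
ee_pos: [0.5498, 0.1487, 0.0854]
eef_rot: [0.991, 0.133, 0.0, 0.001]
contact_force: [-3.0, -5.2, 8.6]
finger_gap: 0.0312
grasp_force: 72.5
```

Request:
move_arm:
  rows: "0.001 0.0003 -0.003 0 0 0;0 0 0 0 0 0"

```text
time: 11.35
ee_pos: [0.5507, 0.1489, 0.0825]
eef_rot: [0.991, 0.133, 0.0, 0.001]
contact_force: [-2.6, -5.5, 10.9]
finger_gap: 0.0314
grasp_force: 72.5
```

Request:
move_arm:
  rows: "0.001 0.0003 -0.003 0 0 0;0 0 0 0 0 0"

```text
time: 11.6
ee_pos: [0.5518, 0.1492, 0.0796]
eef_rot: [0.991, 0.133, 0.0, 0.001]
contact_force: [-3.4, -5.7, 11.4]
finger_gap: 0.0315
grasp_force: 72.4
```

The TCP has dropped 187 mm, more than the 178 mm expected, with no stop felt. I'll check whether the ball slipped in the grip.

Run:
```python
from bench import *
from h import *
for n in("scene","top"):
    p=viewer.snapshot(n)
    for t in("press_knob","press_pivot","heatsink_plate"):print(n,t,[np.round(d['point'],4) for d in finder.pinpoint(p,t)])
    if n=="scene":
        o=(300,150);cv2.imwrite("pics/i.png",cv2.resize(np.clip(p['frame'][o[1]:o[1]+150,o[0]:o[0]+160].astype(float)**.6*9,0,255).astype(np.uint8),None,fx=4,fy=4,interpolation=1)[:,:,::-1])
```

```text
scene press_knob [array([0.5487, 0.149 , 0.1304])]
scene press_pivot [array([0.7085, 0.1944, 0.1874])]
scene heatsink_plate [array([0.7097, 0.1921, 0.1915]), array([0.6609, 0.2561, 0.0499])]
top press_knob []
top press_pivot [array([0.7123, 0.1936, 0.1877])]
top heatsink_plate [array([0.6626, 0.2582, 0.0544])]
```

View pics/i.png

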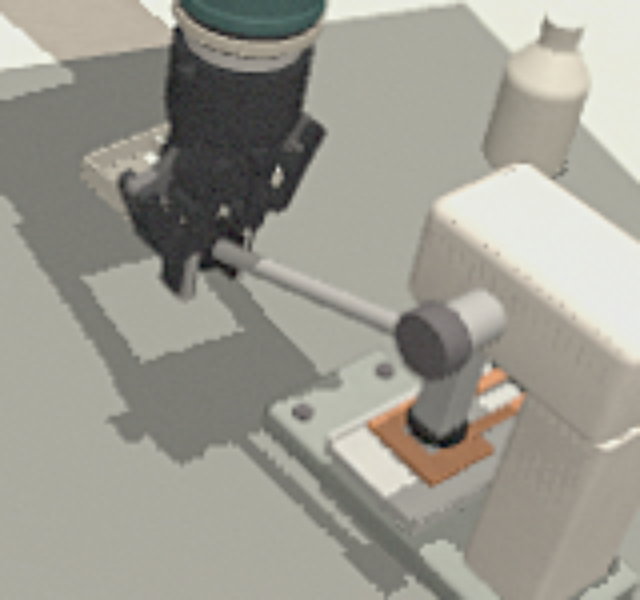

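The ball is still between the pads, at crop (225,250). The ram is on the copper plate at (437,430) and the lever is well below level. I'll press on gently until the stop shows as a force rise.

Request:
move_arm:
  rows: "0.001 0.0003 -0.003 0 0 0;0 0 0 0 0 0"

```text
time: 12.25
ee_pos: [0.5538, 0.1497, 0.0778]
eef_rot: [0.991, 0.132, 0.001, 0.001]
contact_force: [-3.7, -5.3, 19.2]
finger_gap: 0.0314
grasp_force: 72.9
```

Request:
move_arm:
  rows: "0.001 0.0003 -0.003 0 0 0;0 0 0 0 0 0"

```text
time: 12.5
ee_pos: [0.5562, 0.1503, 0.076]
eef_rot: [0.991, 0.133, 0.003, 0.001]
contact_force: [-2.6, -2.8, 23.2]
finger_gap: 0.0311
grasp_force: 68.2
```

Request:
move_arm:
  rows: "0 0 -0.002 0 0 0;0 0 -0.002 0 0 0;0 0 0 0 0 0;0 0 0 0 0 0"

```text
time: 13.0
ee_pos: [0.5578, 0.1507, 0.073]
eef_rot: [0.991, 0.133, 0.005, 0.001]
contact_force: [-2.1, -2.9, 30.1]
finger_gap: 0.0315
grasp_force: 62.3
```

Run:
```python
from bench import *
from h import *
p=viewer.snapshot("scene");M=rot(p['attitude']);K=np.array(p['camera_matrix'])
print([np.round(d['point'],4) for d in finder.pinpoint(p,"press_knob")])
def pr(X):
    return cv2.projectPoints(np.array([M.T@(np.array(X)-p['eye'])]),np.zeros(3),np.zeros(3),K,np.array([p['k1'],0,0,0,0.]))[0].ravel()
u=np.array([np.cos(.268),np.sin(.268)])
L=lambda th,s:pr(np.r_[np.array([.712,.1926])-u*s*np.cos(th),.19+s*np.sin(th)])
g=cv2.cvtColor(p['frame'],cv2.COLOR_RGB2GRAY)
for th in np.arange(-.55,-.10,.025):
    v=[g[int(round(y)),int(round(x))] for x,y in (L(th,s) for s in np.linspace(.05,.13,9))]
    print(round(th,3),v,L(th,.09).round(1))
o=(330,190);i=cv2.resize(p['frame'][o[1]:o[1]+75,o[0]:o[0]+90],None,fx=8,fy=8,interpolation=1)
for th,c in((-.35,(255,0,0)),(-.3,(0,255,0))):
    cv2.line(i,*[tuple(int(t) for t in (L(th,s)-o+.5)*8) for s in(.02,.18)],c,1)
cv2.imwrite("pics/j.png",i[:,:,::-1])
```

```text
[array([0.5489, 0.1497, 0.1311])]
-0.55 [np.uint8(139), np.uint8(136), np.uint8(133), np.uint8(135), np.uint8(136), np.uint8(133), np.uint8(135), np.uint8(134), np.uint8(141)] [377.6 229.1]
-0.525 [np.uint8(113), np.uint8(137), np.uint8(133), np.uint8(134), np.uint8(134), np.uint8(134), np.uint8(135), np.uint8(135), np.uint8(138)] [377.4 228.2]
-0.5 [np.uint8(66), np.uint8(137), np.uint8(139), np.uint8(136), np.uint8(139), np.uint8(134), np.uint8(134), np.uint8(135), np.uint8(135)] [377.3 227.2]
-0.475 [np.uint8(66), np.uint8(94), np.uint8(115), np.uint8(140), np.uint8(139), np.uint8(137), np.uint8(135), np.uint8(132), np.uint8(134)] [377.1 226.3]
-0.45 [np.uint8(84), np.uint8(69), np.uint8(71), np.uint8(80), np.uint8(87), np.uint8(122), np.uint8(116), np.uint8(141), np.uint8(135)] [376.9 225.3]
-0.425 [np.uint8(84), np.uint8(69), np.uint8(71), np.uint8(71), np.uint8(67), np.uint8(74), np.uint8(69), np.uint8(91), np.uint8(89)] [376.8 224.4]
-0.4 [np.uint8(119), np.uint8(96), np.uint8(87), np.uint8(71), np.uint8(103), np.uint8(94), np.uint8(84), np.uint8(71), np.uint8(63)] [376.7 223.
[... 1010 characters left out ...]
t8(134), np.uint8(134), np.uint8(135), np.uint8(133), np.uint8(8)] [376.4 217.1]
-0.2 [np.uint8(141), np.uint8(133), np.uint8(135), np.uint8(134), np.uint8(133), np.uint8(133), np.uint8(132), np.uint8(138), np.uint8(16)] [376.4 216.2]
-0.175 [np.uint8(138), np.uint8(133), np.uint8(133), np.uint8(135), np.uint8(135), np.uint8(135), np.uint8(133), np.uint8(146), np.uint8(16)] [376.5 215.3]
-0.15 [np.uint8(131), np.uint8(133), np.uint8(133), np.uint8(135), np.uint8(135), np.uint8(135), np.uint8(135), np.uint8(119), np.uint8(22)] [376.5 214.5]
-0.125 [np.uint8(131), np.uint8(133), np.uint8(135), np.uint8(134), np.uint8(135), np.uint8(135), np.uint8(135), np.uint8(87), np.uint8(15)] [376.6 213.6]
```

View pics/j.png

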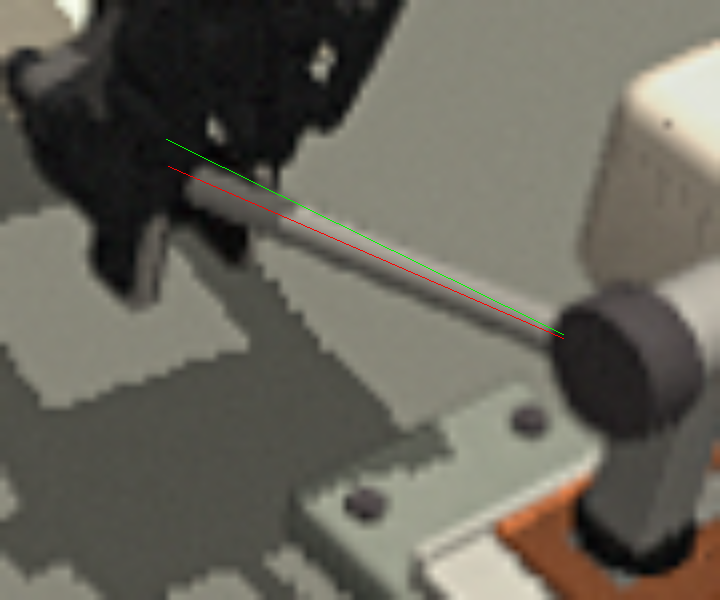

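The rod's centreline lies at about −0.355 rad, between the lines for −0.45 and −0.25, so the lever is at its stop. The ball sits higher between the pads now. I unload gently first.

Request:
move_arm:
  rows: "0 0 0.002 0 0 0;0 0 0.002 0 0 0;-0.001 0 0.002 0 0 0;-0.001 0 0.002 0 0 0"

```text
time: 13.6
ee_pos: [0.5556, 0.1501, 0.0789]
eef_rot: [0.991, 0.133, 0.004, 0.001]
contact_force: [3.0, -5.1, 11.3]
finger_gap: 0.0315
grasp_force: 62.1
```

Request:
move_arm:
  rows: "-0.0016 -0.0004 0.0045 0 0 0;-0.0018 -0.0005 0.005 0 0 0;-0.0016 -0.0004 0.005 0 0 0;-0.0014 -0.0004 0.005 0 0 0;-0.0012 -0.0003 0.005 0 0 0;-0.001 -0.0003 0.005 0 0 0;-0.0009 -0.0002 0.005 0 0 0;-0.0008 -0.0002 0.005 0 0 0;-0.0006 -0.0002 0.005 0 0 0;-0.0005 -0.0001 0.005 0 0 0;-0.0003 -0.0001 0.005 0 0 0;-0.0002 0 0.005 0 0 0"

```text
time: 15.1
ee_pos: [0.5456, 0.1473, 0.1385]
eef_rot: [0.991, 0.133, 0.006, 0.001]
contact_force: [11.0, -4.4, 4.0]
finger_gap: 0.031
grasp_force: 60.4
```

Request:
move_arm:
  rows: "0.0008 0.0002 0.005 0 0 0;0.0009 0.0003 0.005 0 0 0;0.001 0.0003 0.005 0 0 0;0.001 0.0003 0.005 0 0 0;0.0008 0.0002 0.005 0 0 0;0.0008 0.0002 0.005 0 0 0;0.0009 0.0002 0.005 0 0 0;0.001 0.0003 0.005 0 0 0;0.0012 0.0003 0.005 0 0 0;0.0013 0.0004 0.005 0 0 0;0.0015 0.0004 0.005 0 0 0;0.0016 0.0005 0.005 0 0 0"

```text
time: 16.6
ee_pos: [0.5618, 0.1519, 0.1986]
eef_rot: [0.991, 0.133, 0.009, 0.0]
contact_force: [22.0, 0.8, -6.5]
finger_gap: 0.0285
grasp_force: 48.2
```

Run:
```python
from bench import *
from h import *
s=read_state();print(s['ee_pos'],s['contact_force'],s['torque'],s['finger_gap'])
u=np.array([np.cos(.268),np.sin(.268)]);out=[]
for n,o in(("scene",(330,130)),("top",(100,130))):
    p=viewer.snapshot(n);M=rot(p['attitude']);K=np.array(p['camera_matrix'])
    print(n,[np.round(d['point'],4) for d in finder.pinpoint(p,"press_knob")])
    def pr(X):
        return cv2.projectPoints(np.array([M.T@(np.array(X)-p['eye'])]),np.zeros(3),np.zeros(3),K,np.array([p['k1'],0,0,0,0.]))[0].ravel()
    B=lambda th,s:np.r_[np.array([.712,.1926])-u*s*np.cos(th),.19+s*np.sin(th)]
    g=cv2.cvtColor(p['frame'],cv2.COLOR_RGB2GRAY)
    if n=="scene":
        for th in np.arange(.1,.65,.05):
            print(round(th,2),[int(g[int(round(y)),int(round(x))]) for x,y in (pr(B(th,s)) for s in np.linspace(.05,.13,7))],B(th,.18).round(3))
    i=cv2.resize(np.clip(p['frame'][o[1]:o[1]+100,o[0]:o[0]+78].astype(float)**.6*9,0,255).astype(np.uint8),None,fx=5,fy=5,interpolation=1)
    for th,c in((.3,(255,0,0)),(.4,(0,255,0))):
        cv2.circle(i,tuple(int(t) for t in (pr(B(th,.18))-o+.5)*5),3,c,-1)
    out.append(i)
cv2.imwrite("pics/k.png",np.hstack(out)[:,:,::-1])
```

```text
[0.56176046 0.1518675  0.19858644] [22.03711564  0.77848429 -6.47742396] [ 0.27959801 -2.72146634 -0.02289813] 0.02851076835948976
scene [array([0.5553, 0.1468, 0.263 ])]
0.1 [133, 131, 130, 133, 130, 132, 110] [0.539 0.145 0.208]
0.15 [135, 134, 133, 130, 130, 135, 253] [0.54  0.145 0.217]
0.2 [127, 135, 132, 130, 130, 154, 103] [0.542 0.146 0.226]
0.25 [76, 124, 129, 136, 132, 111, 88] [0.544 0.146 0.235]
0.3 [76, 93, 130, 94, 135, 107, 135] [0.546 0.147 0.243]
0.35 [138, 117, 95, 114, 87, 60, 80] [0.549 0.148 0.252]
0.4 [155, 171, 152, 138, 169, 152, 176] [0.552 0.149 0.26 ]
0.45 [186, 188, 202, 185, 199, 187, 121] [0.556 0.15  0.268]
0.5 [199, 198, 168, 183, 138, 111, 132] [0.56  0.151 0.276]
0.55 [187, 164, 127, 130, 129, 132, 132] [0.564 0.152 0.284]
0.6 [158, 127, 129, 133, 133, 129, 132] [0.569 0.153 0.292]
top []
```

View pics/k.png

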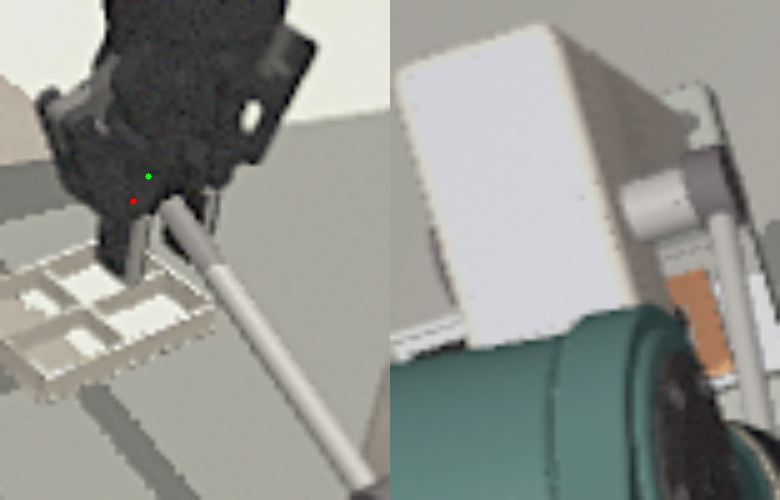

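The tool still holds the ball: rod angle about 0.43 rad, ball near (0.554, 0.150, 0.265). But the ball has crept up to the pads' upper edge. Turning the tool rigidly with the lever about the pivot for the last 0.27 rad avoids more creep.

Request:
move_arm:
  rows: "0.0003 0.0001 0.0026 -0.0045 0.0164 0;0.0004 0.0001 0.0026 -0.0045 0.0164 0;0.0004 0.0001 0.0026 -0.0045 0.0164 0;0.0005 0.0001 0.0026 -0.0045 0.0164 0;0.0005 0.0001 0.0026 -0.0045 0.0164 0;0.0006 0.0002 0.0026 -0.0045 0.0164 0"

```text
time: 17.55
ee_pos: [0.5623, 0.1521, 0.2128]
eef_rot: [0.99, 0.132, -0.044, 0.007]
contact_force: [16.2, -0.7, -5.1]
finger_gap: 0.0287
grasp_force: 47.8
```

```bash
cat > ang.py <<'E'
from bench import *
from h import *
def ang():
    s=read_state();print(s['time'],s['ee_pos'],s['contact_force'],s['finger_gap'],s['grasp_force'])
    u=np.array([np.cos(.268),np.sin(.268)]);p=viewer.snapshot("scene");M=rot(p['attitude']);K=np.array(p['camera_matrix'])
    print([np.round(d['point'],4) for d in finder.pinpoint(p,"press_knob")])
    def pr(X): return cv2.projectPoints(np.array([M.T@(np.array(X)-p['eye'])]),np.zeros(3),np.zeros(3),K,np.array([p['k1'],0,0,0,0.]))[0].ravel()
    B=lambda th,s:np.r_[np.array([.712,.1926])-u*s*np.cos(th),.19+s*np.sin(th)]
    g=cv2.cvtColor(p['frame'],cv2.COLOR_RGB2GRAY)
    for th in np.arange(.4,.86,.04): print(round(th,2),[int(g[int(round(y)),int(round(x))]) for x,y in (pr(B(th,s)) for s in np.linspace(.06,.13,6))])
ang()
E
python3 ang.py
```

```text
17.55 [0.56229868 0.15214929 0.21276267] [16.15082478 -0.6862381  -5.08433122] 0.02874010739149141 47.79250077903271
[array([0.5637, 0.1531, 0.2789])]
0.4 [114, 72, 69, 135, 137, 140]
0.44 [114, 99, 84, 68, 60, 62]
0.48 [164, 136, 104, 103, 97, 98]
0.52 [164, 180, 115, 124, 124, 121]
0.56 [190, 192, 117, 111, 107, 104]
0.6 [190, 182, 109, 116, 135, 132]
0.64 [169, 128, 131, 135, 132, 131]
0.68 [120, 130, 132, 132, 132, 131]
0.72 [131, 131, 131, 131, 133, 130]
0.76 [131, 133, 131, 129, 133, 132]
0.8 [130, 133, 129, 131, 131, 131]
0.84 [132, 129, 131, 133, 131, 131]
```

Request:
move_arm:
  rows: "0.0005 0.0001 0.0026 -0.0045 0.0164 0;0.0006 0.0001 0.0026 -0.0045 0.0164 0;0.0007 0.0002 0.0026 -0.0045 0.0164 0;0.0007 0.0002 0.0026 -0.0045 0.0164 0;0.0008 0.0002 0.0026 -0.0045 0.0164 0;0.0008 0.0002 0.0026 -0.0045 0.0164 0;0.0009 0.0002 0.0026 -0.0045 0.0164 0;0.0009 0.0002 0.0025 -0.0045 0.0164 0;0.0009 0.0002 0.0025 -0.0045 0.0164 0"

```text
time: 18.77
ee_pos: [0.5661, 0.1534, 0.2343]
eef_rot: [0.984, 0.132, -0.122, 0.018]
contact_force: [10.3, -2.2, -5.4]
finger_gap: 0.0286
grasp_force: 46.4
```

```bash
python3 ang.py
```

```text
18.775 [0.56607602 0.1533574  0.23433843] [10.27427424 -2.20578587 -5.41390488] 0.028642849156470477 46.4075942337513
[array([0.5725, 0.1532, 0.3011])]
0.4 [135, 132, 130, 131, 133, 132]
0.44 [135, 134, 131, 132, 129, 132]
0.48 [89, 138, 134, 131, 131, 131]
0.52 [89, 87, 129, 134, 133, 132]
0.56 [90, 62, 57, 59, 54, 134]
0.6 [90, 86, 88, 87, 85, 93]
0.64 [108, 114, 111, 110, 109, 112]
0.68 [123, 124, 124, 121, 120, 119]
0.72 [114, 113, 108, 111, 110, 112]
0.76 [114, 113, 112, 134, 133, 134]
0.8 [101, 133, 136, 132, 132, 131]
0.84 [113, 134, 133, 132, 131, 130]
```

Request:
move_arm:
  rows: "0.0008 0.0002 0.0025 -0.0045 0.0164 0;0.0008 0.0002 0.0025 -0.0045 0.0164 0;0.0008 0.0002 0.0025 -0.0045 0.0164 0;0 0 0 0 0 0"

```text
time: 19.38
ee_pos: [0.568, 0.154, 0.2415]
eef_rot: [0.98, 0.131, -0.148, 0.021]
contact_force: [9.4, -2.1, -5.8]
finger_gap: 0.0287
grasp_force: 46.2
```

Request:
move_arm:
  rows: "0.0008 0.0002 0.0025 -0.0045 0.0164 0;0.0008 0.0002 0.0025 -0.0045 0.0164 0;0 0 0 0 0 0"

```text
time: 19.75
ee_pos: [0.5677, 0.1539, 0.2443]
eef_rot: [0.977, 0.131, -0.167, 0.023]
contact_force: [7.2, -2.4, -13.2]
finger_gap: 0.0285
grasp_force: 49.1
```

```bash
python3 ang.py
```

```text
19.75 [0.56768452 0.15392964 0.24434466] [  7.21372489  -2.44821541 -13.24814899] 0.028548411777794068 49.084806740283966
[array([0.5809, 0.1604, 0.3081])]
0.4 [131, 132, 133, 131, 134, 73]
0.44 [131, 132, 131, 130, 133, 70]
0.48 [125, 133, 132, 131, 131, 135]
0.52 [125, 138, 133, 130, 131, 130]
0.56 [83, 127, 137, 136, 135, 134]
0.6 [83, 83, 127, 129, 130, 133]
0.64 [78, 83, 71, 62, 90, 80]
0.68 [108, 101, 97, 97, 91, 85]
0.72 [120, 116, 118, 112, 123, 122]
0.76 [120, 115, 122, 112, 113, 110]
0.8 [118, 109, 109, 121, 119, 136]
0.84 [111, 118, 115, 137, 129, 131]
```

The lever is at its upper stop (ball about 0.308 m, downward reaction on the tool). I'll release and back out along the tool axis.

Request:
move_arm:
  rows: "0 0 -0.001 0 0 0;0 0 0 0 0 0;0 0 0 0 0 0;0 0 0 0 0 0"
  gripper: 0.06

```text
time: 20.35
ee_pos: [0.5656, 0.1548, 0.2465]
eef_rot: [0.977, 0.131, -0.167, 0.023]
contact_force: [-0.1, 0.8, -0.1]
finger_gap: 0.0598
grasp_force: 0.0
```

```bash
python3 ang.py
```

```text
20.35 [0.56559543 0.15480028 0.24648076] [-0.0592217   0.83106932 -0.1075923 ] 0.05980523858017176 0.0
[array([0.5803, 0.158 , 0.3071])]
0.4 [134, 130, 130, 132, 133, 72]
0.44 [134, 134, 131, 132, 132, 70]
0.48 [126, 133, 132, 134, 132, 138]
0.52 [126, 138, 133, 133, 133, 132]
0.56 [84, 126, 137, 136, 133, 132]
0.6 [84, 82, 125, 133, 132, 133]
0.64 [80, 83, 75, 66, 51, 84]
0.68 [112, 101, 97, 100, 93, 86]
0.72 [120, 118, 122, 112, 120, 125]
0.76 [120, 116, 119, 114, 113, 110]
0.8 [117, 108, 113, 121, 117, 138]
0.84 [112, 119, 117, 137, 132, 134]
```

The lever didn't move on release, and the tool feels no force. Withdrawing.

Request:
move_arm:
  rows: "0.003 0.001 0.0095 0 0 0;0.003 0.001 0.0095 0 0 0;0.0064 0.0018 0.019 0 0 0;0.0064 0.0018 0.019 0 0 0;0.0064 0.0018 0.019 0 0 0;0.0064 0.0018 0.019 0 0 0;0 0 0.03 0 0 0;0 0 0.03 0 0 0;0 0 0 0 0 0;0 0 0 0 0 0"

```text
time: 21.7
ee_pos: [0.5972, 0.1639, 0.4007]
eef_rot: [0.977, 0.131, -0.168, 0.023]
contact_force: [0.4, -0.2, 0.1]
finger_gap: 0.0599
grasp_force: 0.0
```

```bash
python3 ang.py
python3 - <<'E'
from bench import *
import numpy as np
for n in("top","scene"):
    p=viewer.snapshot(n)
    for t in("press_knob","heatsink_plate","spare_knob"):print(n,t,[np.round(d['point'],4) for d in finder.pinpoint(p,t)])
E
```

```text
21.7 [0.59718106 0.1639041  0.40068535] [ 0.35927012 -0.18818109  0.14402584] 0.059870633023719824 0.0
[array([0.577 , 0.1581, 0.3106])]
0.4 [129, 128, 130, 128, 127, 69]
0.44 [129, 131, 127, 128, 127, 138]
0.48 [122, 128, 129, 128, 129, 132]
0.52 [122, 134, 129, 128, 128, 129]
0.56 [82, 126, 133, 132, 130, 128]
0.6 [82, 80, 122, 130, 128, 126]
0.64 [79, 83, 70, 65, 47, 84]
0.68 [108, 101, 93, 97, 91, 83]
0.72 [119, 114, 120, 107, 116, 118]
0.76 [119, 114, 116, 111, 109, 121]
0.8 [112, 106, 108, 119, 113, 130]
0.84 [108, 116, 113, 132, 128, 127]
top press_knob [array([0.5767, 0.1549, 0.305 ])]
top heatsink_plate [array([0.6591, 0.2567, 0.0581])]
top spare_knob [array([ 0.559 , -0.3146,  0.3118])]
scene press_knob [array([0.5806, 0.1575, 0.3083])]
scene heatsink_plate [array([0.6614, 0.2543, 0.0503])]
scene spare_knob [array([ 0.5612, -0.3114,  0.3066])]
```

Lever at rest, module in place, spare press untouched, arm clear.

```bash
python3 -c "
from bench import order;print(order.job_done())"
```

```text
the job is handed in; nothing more can be done
None
```

The loaded press's lever was pulled down to its stop, eased back up to rest over about 6 s, and released without springing back; the module and the other press's lever measure where they were, and the job is handed in at about 22 s.

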